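# Catch pen blanks from the feeder and weigh them

## Robot

A 7-joint arm with a two-finger parallel gripper is mounted at the origin on the work surface. World frame = base frame: x ahead of the robot, y to its left, z up, the work surface at z = 0. Lengths are in m, angles in rad, forces in N, time in s.
With the tool pointing down it reaches from about 0.35 to 0.9 m from the base axis. Payload 8.1 kg.
Tool frame: the origin (TCP) lies on the centre line of the jaws, within the pads' length; the fingertips stand 19 mm ahead of it and the grasp point (between the pads) is the TCP (arm.tip_reach is the distance from the TCP to the fingertips, in m); z points along the fingers, y is the line along which they close (so a half turn about z gives the same grasp; the last joint's range is limited). The gripper opens to 92 mm and grips with 3 to 60 N. Pads are 19 mm wide; open, the fingers measure 130 mm over their backs; the gripper's body (75 mm by 190 mm) begins 47 mm behind the grasp point.
Start: joints at [-1.392, 0.434, 0.025, 1.573, -0.012, 1.134, -0.075], TCP at [0.174, 0.6, 0.246] pointing down, gripper open.
Joint ranges: [-2.62, 2.62], [-0.44, 2.09], [-1.27, 1.32], [0.08, 2.57], [-1.32, 4.46], [0.12, 2], [-2.74, 2.74]. Speed limits (rad/s): [2.22, 2.22, 3.01, 3.01, 3.14, 3.14, 3.14].

## Interface

Orientations are given as a rotation vector (axis times angle).
In Python, from cell import arm gives the robot as it stands.
- The arm moves only by the tool arm_command, never from a script. Its argument "targets" is a list that holds one entry, the list of rows, each a list of 6 numbers: the shift along the tool's x, y, z in m, then the turn, a rotation vector about the tool's x, y, z in rad. A call has 1 to 10 rows; each row shifts and turns the commanded pose from where the row before left it, along the tool's axes as they then stand; what a row does not reach is not made up. A row lasts 1/8 s, in which the tool goes at most 62.5 mm and 10.7 degrees, less where a joint would pass 70% of its speed; a pose out of reach is approached as far as the arm can. A call with a gripper value outside its range is refused whole. "jaw" is the finger opening in m, from 0 to 0.0918, set as the call begins (left out, the last holds). The fingers move at their own pace and stop on an object; "newtons" is the grip in N (left out, the last holds). Time passes only in rows, so rows that do not move let the fingers close. It gives the time, the measured TCP pose, the force, the opening and the grip force at its end, in the units of the state.
- arm.observe(): the state, without advancing time (a new reading comes with each control period).
- arm.get_image(name): name is "side" or "top" or "wrist"; returns a dict with "pixels" (400x640x3 uint8, red, green, blue), "z_map" (400x640 float32, m along the optical axis (not along the pixel's ray), 0 where there is no reading), "fx", "fy", "cx", "cy" (pixels), "xyz" and "rotation" of the camera in the world; the wrist camera has in their place "T_tool_cam" (4x4, takes a point from camera to tool coordinates, whose origin is the TCP and whose axes are the flange's). Camera axes: x right, y down, z forward; pixel columns grow to the right and rows downward; lengths in m; the calibration is good to about 2 mm. A picture is of the moment at which its call begins: read the wrist's pose just before it.
- arm.sign_off(): hands the job in; it is judged then, once.
The state is a dict: "clock": time; "joints": joint angles; "dq": joint speeds; "joint_efforts": joint torques, N m; "position": TCP position; "ee_rot": TCP orientation; "force": force on the tool from outside, world axes, zero at the start; "ft_torque": the same for the moment, N m; "width": opening from 0.0 (shut) to 1.0 (fully open); "gripper_force": force on a finger pad.
Only numpy, scipy, OpenCV 4.12 (cv2) and the standard library are available. Lean on these libraries where they do the work, as an engineer would, in place of code of your own. Each camera call takes 0.05 s, during which the arm holds its last target. There are 200 camera calls.

## Task

Pick up the catch pan by its handle and hold it up off the table under the lip of the tilted feeder chute, pushing it against the black bumper bar so that the gate opens, and keep it there until all four wooden blanks have slid into it. Then set the pan with the blanks flat and centred on the platform of the scale and let go. Do not drop any blank beside the pan, and do not knock the can, jar or tape core about.

Things in the scene. Friction and masses are not known exactly. Their poses are not given: they have to be found in the camera images.
- pan: Grey plastic catch pan, open box 130 (x) x 112 (y) x 65 mm high, walls and floor 4 mm, about 120 g. Origin: centre of its underside, z up. A black bar handle sticks out level from the middle of its -x side: 14 mm wide (y), from z = 35 to 61 mm, from the wall (x = -65 mm) to x = -169 mm; grip it from above around x = -115 mm.
- feeder: Gravity feeder fixed to the table: aluminium chute, 70 mm wide inside, rising at 32 degrees towards +x and open at its low (-x) end; four wooden blanks wait in it behind a steel gate blade. Grey legs (nearest at x = -15 mm, y = +-43 mm) on a base plate from x = -20 to 180 mm. Origin at table height, 100 mm behind (+x) the chute's lip; z up.
- chute_lip (a point): Middle of the lower end of the chute's floor, where blanks slide off towards the feeder's -x, 185 mm above the table; axes as the feeder's.
- bumper (a point): Middle of the axis of the black rubber bumper bar (16 mm thick, 64 mm long along feeder y) hanging under the chute on the gate's lever; at rest 111 mm above the table, 15 mm behind (feeder +x) the lip. Pushed level towards feeder +x it swings about a pivot 104 mm above and 49 mm further +x, dropping about 10 mm, against a light spring (1.2 to 3 N).
- gate (a joint): Gate lever angle, rad: 0 = shut (start), 0.5 = end stop. Above about 0.36 the blade is below the chute floor and the blanks slide off; 0.40 needs about 40 mm of bumper travel. Open, the blade's lower edge hangs to 140 mm above the table, just under the lip, so the pan's rim should stay below that. It springs shut when let go.
- scale: Low white bench scale fixed to the table, with a 150 x 150 mm steel platform and a lower display pod (28 mm high) on its -x side reaching x = -129 mm. Origin under the platform's centre at table height.
- platform (a point): Centre of the scale platform's top face, 45 mm above the table; axes as the scale's.
- can: Bystander: plain aluminium drink can, 66 mm diameter, 120 mm high, origin at the centre of its underside.
- jar: Bystander: glass jar with a metal lid, 76 mm diameter, 110 mm high, origin at the centre of its underside.
- tape: Bystander: flat cardboard ring (empty tape core), 90 mm outside, 24 mm high, lying on the table, origin at the centre of its underside.
- blank1: Wooden pen blank 60 x 24 x 20 mm with brass tube ends, about 22 g, number 1 counted up from the gate, lying across the chute. Origin at its centre; x along the slope (24 mm), y its length (60 mm), z its thickness (20 mm).
- blank2: Wooden pen blank 60 x 24 x 20 mm with brass tube ends, about 22 g, number 2 counted up from the gate, lying across the chute. Origin at its centre; x along the slope (24 mm), y its length (60 mm), z its thickness (20 mm).
- blank3: Wooden pen blank 60 x 24 x 20 mm with brass tube ends, about 22 g, number 3 counted up from the gate, lying across the chute. Origin at its centre; x along the slope (24 mm), y its length (60 mm), z its thickness (20 mm).
- blank4: Wooden pen blank 60 x 24 x 20 mm with brass tube ends, about 22 g, number 4 counted up from the gate, lying across the chute. Origin at its centre; x along the slope (24 mm), y its length (60 mm), z its thickness (20 mm).

How it is judged:
By the outcome, as a careful person would: the job done as asked, in the order asked, and still so for the second after the job is handed in, with the robot touching nothing.
It also fails if it takes over 58 s, if anything falls off the work surface, if the arm or the gripper's body presses on something with over 40 N, if the wrist force passes 120 N, or if a joint passes its speed limit or range.

## Working session

There is one attempt and no reset: what is moved stays moved. The work goes in short steps, Python scripts to look and compute and a tool call to move; the robot and the scene stay as the last step left them, time stands still between calls to the robot, and variables do not carry over. Pictures are saved under pics/ and viewed, at most 10 in all, crops included, and the job is handed in when it is done.

Besides the shell and the picture viewer there is one more tool, called by a JSON object that holds its "op" and its "data". arm_command: Moves the arm, as the interface text tells. Its arguments: {"type":"object","properties":{"targets":{"type":"array","items":{"type":"array","items":{"type":"array","items":{"type":"number"}}}},"jaw":{"type":"number"},"newtons":{"type":"number"}},"required":["targets"]}

```bash
ls; mkdir -p pics
cat > h.py <<'E'
import numpy as np,cv2
from cell import arm
from scipy.spatial.transform import Rotation as R
np.set_printoptions(precision=4,suppress=True)
def pts(im):
    z=im["z_map"];v,u=np.mgrid[:z.shape[0],:z.shape[1]]
    c=np.dstack([(u-im["cx"])/im["fx"]*z,(v-im["cy"])/im["fy"]*z,z])
    return c@np.array(im["rotation"]).reshape(3,3).T+np.array(im["xyz"])
E
python3 - <<'E'
from h import *
s=arm.observe();print(s)
for n in("side","top"):
    im=arm.get_image(n);cv2.imwrite(f"pics/{n}0.png",im["pixels"][:,:,::-1]);np.savez(f"{n}0.npz",**im)
    print(n,im["fx"],im["fy"],im["cx"],im["cy"],im["xyz"],im["rotation"])
E
```

```text
pics
{'clock': 0.0, 'joints': array([-1.3916,  0.4352,  0.025 ,  1.5741, -0.0116,  1.134 , -0.0751]), 'dq': array([ 0.0021,  0.0003,  0.0008,  0.0006, -0.0006,  0.0014, -0.0007]), 'joint_efforts': array([ -0.0008, -66.7856,   0.9848, -31.4466,  -0.0605,   0.0429,
         0.0002]), 'position': array([0.1737, 0.5999, 0.245 ]), 'ee_rot': array([-0.4413, -3.1104,  0.0024]), 'force': array([-0.7042, -0.1644,  0.1207]), 'ft_torque': array([-0.0069, -0.0221,  0.0106]), 'gripper_force': 0.0, 'width': 1.0006816563768206}
side 452.09901858107895 452.09901858107895 319.1630387282547 195.8890918012804 [0.4117 0.8565 0.8413] [-0.3051  2.7288 -1.3485]
top 451.36740154060055 451.36740154060055 323.0345778547972 203.74644499154593 [0.4981 0.0169 1.1821] [-2.2172  2.1671 -0.1386]
```

View pics/side0.png

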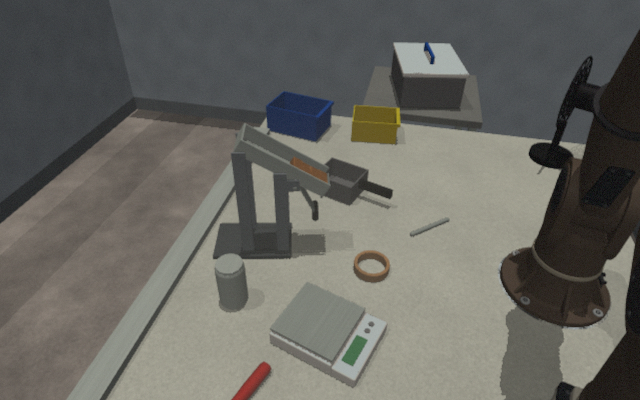

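View pics/top0.png

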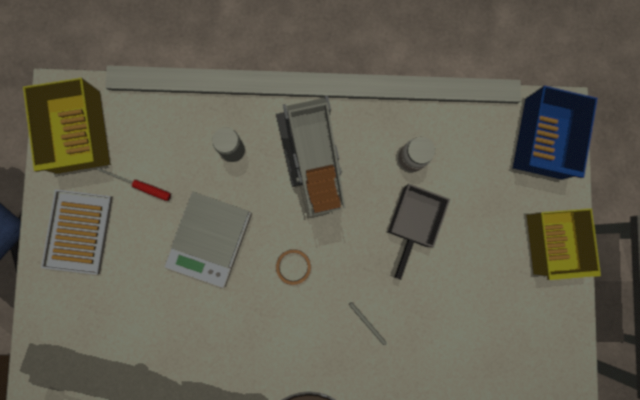

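Top view: the pan is at (418,215) with its handle end at (398,275), the chute lip is near (322,213), and the scale is at (210,235). The can is at (228,145), the jar at (413,155) and the tape at (293,266). The side view shows the bumper at (316,210), under the lip.

```bash
sed -i 's/np.array(im\["rotation"\]).reshape(3,3).T/R.from_rotvec(im["rotation"]).as_matrix().T/' h.py
python3 - <<'E'
from h import *
T=dict(np.load("top0.npz"));S=dict(np.load("side0.npz"))
P=pts(T);Q=pts(S)
def rect(P,box,zl,zh,name,show=True):
    u0,v0,u1,v1=box;p=P[v0:v1,u0:u1].reshape(-1,3)
    p=p[(p[:,2]>zl)&(p[:,2]<zh)]
    r=cv2.minAreaRect((p[:,:2]*1000).astype(np.float32))
    print(name,len(p),"zmed %.4f"%np.median(p[:,2]),np.array(r[0]),np.array(r[1]),r[2]);return p
print("table z",np.median(P[300:340,450:500,2]),np.median(Q[300:340,420:480,2]))
rect(P,(380,180,455,285),.03,.08,"pan+handle")
rect(P,(380,236,416,285),.045,.075,"handle top")
rect(Q,(362,175,395,200),.045,.075,"handle side")
rect(P,(380,180,455,250),.055,.075,"rim top")
rect(Q,(318,155,372,205),.055,.075,"rim side")
rect(P,(160,185,260,265),.035,.055,"platform top")
rect(Q,(262,280,372,365),.035,.055,"platform side")
rect(P,(200,120,255,170),.10,.13,"can")
rect(P,(390,130,440,178),.095,.12,"jar")
rect(P,(265,240,320,292),.012,.04,"tape")
p=rect(P,(270,90,350,225),.15,.45,"chute")
rect(P,(270,90,350,225),.19,.23,"chute low")
rect(Q,(225,115,335,200),.15,.45,"chute side")
# bumper: dark pixels in side
px=S["pixels"];m=np.zeros(px.shape[:2],bool);m[198:224,308:324]=px[198:224,308:324].max(2)<60
b=Q[m];b=b[(b[:,2]>.08)&(b[:,2]<.14)];print("bumper",len(b),b.mean(0),b.min(0),b.max(0))
# enlarged crops
a=cv2.resize(T["pixels"][80:230,265:350],None,fx=4,fy=4,interpolation=2)[:,:,::-1]
c=cv2.resize(S["pixels"][115:265,205:405],None,fx=2.2,fy=4*0.55,interpolation=2)[:,:,::-1]
o=np.zeros((600,800,3),np.uint8);o[:a.shape[0],:a.shape[1]]=a;o[:c.shape[0],345:345+c.shape[1]]=c
cv2.imwrite("pics/crop.png",o)
E
```

```text
table z -0.0009064792340444106 0.000924061611072613
pan+handle 1035 zmed 0.0591 [ 529.3144 -252.1565] [114.012  233.8735] 70.81031036376953
handle top 312 zmed 0.0599 [ 470.3972 -230.7707] [ 27.7708 108.8142] 79.04918670654297
handle side 265 zmed 0.0584 [ 474.6664 -235.4751] [ 50.6189 119.9098] 47.26572036743164
rim top 470 zmed 0.0630 [ 564.7083 -264.5305] [113.5199 159.1841] 71.15624237060547
rim side 386 zmed 0.0624 [ 561.1842 -260.0414] [121.1807 172.1344] 70.99760437011719
platform top 3647 zmed 0.0440 [531.306 256.349] [157.6142 150.0842] 72.00877380371094
platform side 4251 zmed 0.0458 [533.3035 260.0941] [156.9835 151.2729] 72.1637191772461
can 598 zmed 0.1185 [740.8894 214.802 ] [62.7542 61.7361] 79.36490631103516
jar 591 zmed 0.1087 [ 733.4518 -257.2174] [64.603  64.2466] 0.018535582348704338
tape 363 zmed 0.0229 [441.3975  49.0445] [88.5138 86.5081] 1.3232449293136597
chute 4664 zmed 0.2520 [677.1974  -1.3763] [222.4032  99.5207] 14.007530212402344
chute low 982 zmed 0.2144 [675.6286  -2.4868] [219.5004  99.5326] 12.525110244750977
chute side 4376 zmed 0.2514 [677.9518   1.9643] [222.5543  98.716 ] 13.265233039855957
bumper 67 [ 0.6007 -0.0061  0.1145] [ 0.5918 -0.0464  0.1048] [0.6127 0.0148 0.121 ]
```

View pics/crop.png

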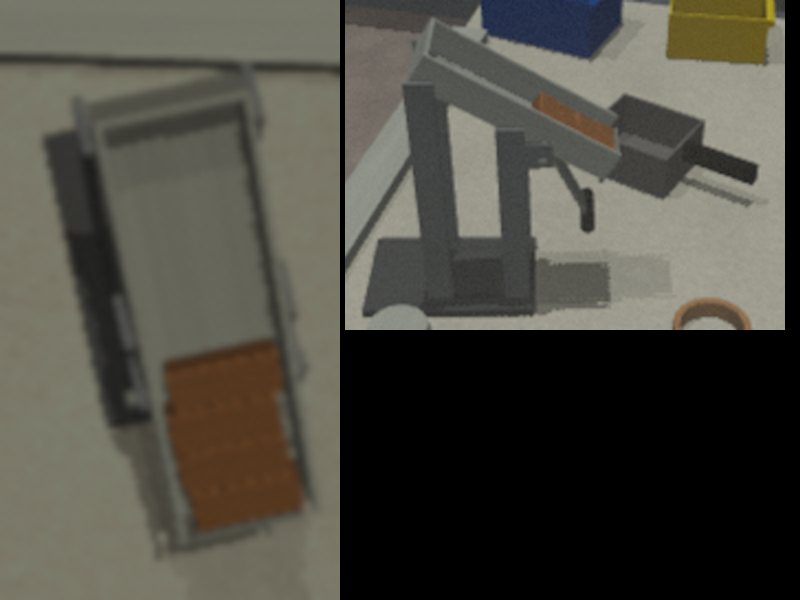

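The crop shows the four orange blanks near the lip in the chute. The bumper hangs at crop (587,208), under the lip. Next I refine the feeder pose.

Run:
```python
from h import *
for n,box in(("top",(270,90,350,225)),("side",(225,115,335,200))):
    I=dict(np.load(n+"0.npz"));P=pts(I);px=I["pixels"].astype(int)
    m=np.zeros(px.shape[:2],bool);m[box[1]:box[3],box[0]:box[2]]=1
    o=m&(px[:,:,0]>px[:,:,2]*2)&(P[:,:,2]>.17)&(P[:,:,2]<.3)
    p=P[o];r=cv2.minAreaRect((p[:,:2]*1000).astype(np.float32));print(n,"blanks",len(p),r,p.mean(0))
    c=P[m];c=c[(c[:,2]>.165)&(c[:,2]<.36)&(c[:,0]<.9)]
    # fit chute: low end along yaw guess
    for yaw in(12.,13.,14.):
        a=np.radians(yaw);ex=np.array([np.cos(a),np.sin(a)]);ey=np.array([-ex[1],ex[0]])
        x=c[:,:2]@ex;y=c[:,:2]@ey
        g=[]
        for lo in np.arange(.58,.78,.025):
            k=(x>lo)&(x<lo+.025)&(c[:,2]>.185+.5*(lo-.575));g.append((y[k].min(),y[k].max()) if k.any() else (0,0))
        print(yaw,"xmin",np.percentile(x,[0,.5,2]),(np.array(g)*1000).round(0).tolist(),"mid blanks y",np.mean([ (p[:,:2]@ey).min(),(p[:,:2]@ey).max()]))
    k=c[:,0]<.60;print("low pts",c[k][np.argsort(c[k][:,0])][:8])
```

```text
top blanks 1131 ((616.7718505859375, -14.941886901855469), (86.5409164428711, 61.6419563293457), 13.764561653137207) [ 0.6171 -0.0147  0.2269]
12.0 xmin [0.5503 0.5533 0.558 ] [[-184.0, -105.0], [-188.0, -95.0], [-193.0, -93.0], [-188.0, -96.0], [-187.0, -97.0], [-179.0, -101.0], [-185.0, -93.0], [-185.0, -92.0], [0.0, 0.0]] mid blanks y -0.14315921764187356
13.0 xmin [0.5483 0.5507 0.5553] [[-194.0, -116.0], [-204.0, -106.0], [-204.0, -104.0], [-199.0, -107.0], [-199.0, -111.0], [-191.0, -113.0], [-198.0, -106.0], [-197.0, -105.0], [0.0, 0.0]] mid blanks y -0.15347419241608412
14.0 xmin [0.5456 0.5479 0.5526] [[-204.0, -126.0], [-215.0, -115.0], [-214.0, -116.0], [-211.0, -119.0], [-204.0, -126.0], [-204.0, -126.0], [-211.0, -119.0], [-211.0, -119.0], [0.0, 0.0]] mid blanks y -0.16378030201779253
low pts [[ 0.5613  0.0059  0.2115]
 [ 0.5614  0.0081  0.2102]
 [ 0.5629  0.0103  0.2189]
 [ 0.5631  0.0082  0.2158]
 [ 0.5642  0.0015  0.2021]
 [ 0.5643 -0.0007  0.201 ]
 [ 0.5645 -0.0029  0.2002]
 [ 0.5645 -0.005   0.2005]]
side blanks 129 ((618.7196044921875, -21.30184555053711), (80.0342
[... 264 characters left out ...]
blanks y -0.1495208427687102
13.0 xmin [0.5496 0.553  0.5599] [[-197.0, -109.0], [-195.0, -101.0], [-194.0, -102.0], [-195.0, -103.0], [-195.0, -108.0], [-192.0, -109.0], [-196.0, -101.0], [-199.0, -101.0], [0.0, 0.0]] mid blanks y -0.16008662991268974
14.0 xmin [0.5465 0.5501 0.5569] [[-207.0, -119.0], [-206.0, -112.0], [-205.0, -114.0], [-207.0, -114.0], [-208.0, -120.0], [-208.0, -121.0], [-206.0, -114.0], [-212.0, -114.0], [0.0, 0.0]] mid blanks y -0.1707345705533915
low pts [[ 0.562   0.0097  0.2148]
 [ 0.5629  0.0049  0.2141]
 [ 0.5639  0.0122  0.2133]
 [ 0.564   0.0117  0.2158]
 [ 0.5647  0.0086  0.2165]
 [ 0.5656  0.0018  0.1997]
 [ 0.5662  0.0122  0.21  ]
 [ 0.5662 -0.0014  0.2003]]
```

{"op": "arm_command", "data": {"targets": [[[0,0,-0.06,0,0,0],[0,0,0,0,0,0]]]}}

```text
clock: 0.35
position: [0.1743, 0.6023, 0.3101]
ee_rot: [0.441, 3.11, 0.012]
force: [-0.1, -0.4, -0.6]
width: 0.999
gripper_force: 0.0
```

```bash
cat >> h.py <<'E'
def go(p,yaw):
    """total shift in current tool axes, residual turn to tool-down with tool x at yaw (deg), mod half turn not applied"""
    s=arm.observe();Rc=R.from_rotvec(s["ee_rot"]);a=np.radians(yaw)
    x=np.array([np.cos(a),np.sin(a),0]);z=np.array([0,0,-1.]);Rt=R.from_matrix(np.c_[x,np.cross(z,x),z])
    print("now",s["position"],"xyaw",np.degrees(np.arctan2(*Rc.as_matrix()[1::-1,0])),"shift",Rc.inv().apply(np.array(p)-s["position"]),"turn",(Rc.inv()*Rt).as_rotvec(),"j",s["joints"])
E
python3 - <<'E'
from h import *
im=arm.get_image("wrist");print(im["T_tool_cam"])
for y in(-19.2,160.8): go([.470,-.2315,.2],y)
E
```

```text
[[ 0.0006 -0.9578 -0.2875  0.077 ]
 [ 1.      0.0005  0.0003  0.0006]
 [-0.0002 -0.2875  0.9578 -0.1394]
 [ 0.      0.      0.      1.    ]]
now [0.1741 0.6013 0.3076] xyaw 163.843010823705 shift [-0.516  -0.718   0.1047] turn [ 0.0006  0.0059 -3.0885] j [-1.3955  0.3935  0.0308  1.482  -0.0124  1.2624 -0.0745]
now [0.1741 0.6013 0.3076] xyaw 163.843010823705 shift [-0.516  -0.718   0.1047] turn [ 0.0038 -0.0004  0.0531] j [-1.3955  0.3935  0.0308  1.482  -0.0124  1.2624 -0.0745]
```

{"op": "arm_command", "data": {"targets": [[[-0.0417,-0.0336,0,0,0,0],[-0.0417,-0.0336,0,0,0,0],[-0.0417,-0.0336,0,0,0,0],[-0.0417,-0.0336,0,0,0,0],[-0.0417,-0.0336,0,0,0,0],[-0.0417,-0.0336,0,0,0,0],[-0.0417,-0.0336,0,0,0,0],[-0.0417,-0.0336,0,0,0,0]]]}}

```text
clock: 1.4
position: [0.4197, 0.2475, 0.3047]
ee_rot: [-0.441, -3.109, 0.002]
force: [0.4, 1.4, 0.1]
width: 0.998
gripper_force: 0.0
```

{"op": "arm_command", "data": {"targets": [[[-0.02,-0.05,0.0117,0,0,0],[-0.02,-0.05,0.0117,0,0,0],[-0.02,-0.05,0.0117,0,0,0],[-0.02,-0.05,0.0117,0,0,0],[-0.02,-0.05,0.0117,0,0,0],[-0.02,-0.05,0.0117,0,0,0],[-0.02,-0.05,0.0117,0,0,0],[-0.02,-0.05,0.0117,0,0,0],[-0.02,-0.05,0.0117,0,0,0],[0,0,0,0,0,0.053]]]}}

```text
clock: 2.65
position: [0.4651, -0.2376, 0.1988]
ee_rot: [-0.536, -3.093, 0.004]
force: [-0.1, 1.8, 0.5]
width: 0.997
gripper_force: 0.0
```

```bash
cat > w.py <<'E'
from h import *
import sys
s=arm.observe();im=arm.get_image("wrist")
T=np.array(im["T_tool_cam"]);Rc=R.from_rotvec(s["ee_rot"])
im["rotation"]=(Rc*R.from_matrix(T[:3,:3])).as_rotvec();im["xyz"]=Rc.apply(T[:3,3])+s["position"]
P=pts(im);n=sys.argv[1];cv2.imwrite(f"pics/{n}.png",im["pixels"][:,:,::-1]);np.savez(n+".npz",P=P,**im)
E
python3 w.py w1
python3 - <<'E'
from h import *
go([.470,-.2315,.05],160.8)
d=np.load("w1.npz");P=d["P"];p=P.reshape(-1,3)
p=p[(p[:,2]>.045)&(p[:,2]<.075)&(abs(p[:,0]-.53)<.2)&(abs(p[:,1]+.25)<.12)]
r=cv2.minAreaRect((p[:,:2]*1000).astype(np.float32));print(r,np.median(p[:,2]),p.min(0),p.max(0))
k=(p[:,0]<.50);h=p[k];r=cv2.minAreaRect((h[:,:2]*1000).astype(np.float32));print(r,len(h),np.median(h[:,2]))
vx,vy,x0,y0=cv2.fitLine(h[:,:2].astype(np.float32),cv2.DIST_HUBER,0,.001,.001).ravel();print(np.degrees(np.arctan2(vy,vx)),"y at x=.47",y0+vy/vx*(.47-x0))
E
```

```text
now [ 0.4656 -0.2352  0.1989] xyaw 160.30678770021 shift [-0.0033  0.0052  0.1488] turn [-0.0014 -0.0027 -0.0086] j [-0.0742  0.3421  0.5737  1.9172 -0.2239  0.9483  1.8322]
((528.5158081054688, -250.11920166015625), (112.05572509765625, 229.52244567871094), 70.73819732666016) 0.06151020135612864 [ 0.418  -0.3365  0.045 ] [ 0.6392 -0.1939  0.0676]
((473.24310302734375, -240.16490173339844), (46.94791793823242, 120.63060760498047), 45.644020080566406) 1464 0.06141337530468058
-19.964064 y at x=.47 -0.22986552
```

View pics/w1.png

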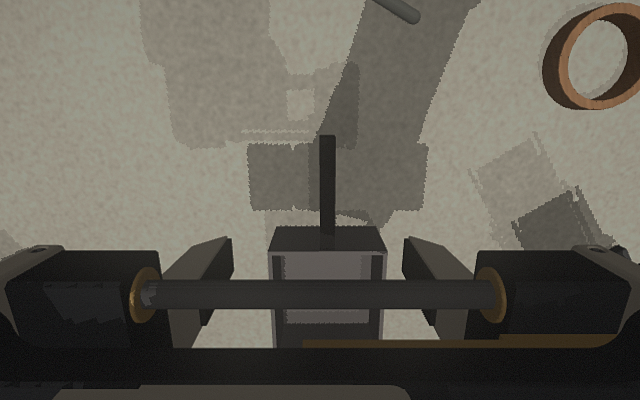

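Wrist view: the handle is at (328,190) and the pan at (328,290), close to the jaw centre line. I descend most of the way and check.

{"op": "arm_command", "data": {"targets": [[[0,0,0.05,0,0,0],[0,0,0.05,0,0,0],[0,0,0,0,0,0],[0,0,0,0,0,0]]]}}

```text
clock: 3.2
position: [0.4676, -0.2331, 0.1015]
ee_rot: [0.523, 3.097, -0.0]
force: [1.3, -0.4, 0.5]
width: 1.0
gripper_force: 0.0
```

Run:
```python
from h import *
go([.4695,-.2303,.048],160.8)
```

```text
now [ 0.4676 -0.2331  0.1015] xyaw 160.8372782979214 shift [-0.0009  0.0032  0.0535] turn [-0.0001  0.0005  0.0007] j [-0.0081  0.4764  0.5007  2.0137 -0.336   0.7307  1.9352]
```

{"op": "arm_command", "data": {"targets": [[[-0.001,0.003,0.027,0,0,0],[0,0,0.027,0,0,0],[0,0,0,0,0,0]]]}}

```text
clock: 3.58
position: [0.4694, -0.2303, 0.0471]
ee_rot: [0.523, 3.098, 0.0]
force: [-0.4, -0.7, 0.7]
width: 1.002
gripper_force: 0.0
```

{"op": "arm_command", "data": {"targets": [[[0,0,0,0,0,0],[0,0,0,0,0,0],[0,0,0,0,0,0],[0,0,0,0,0,0],[0,0,0,0,0,0],[0,0,0,0,0,0]]], "jaw": 0.0, "newtons": 55}}

```text
clock: 4.32
position: [0.4691, -0.2304, 0.0464]
ee_rot: [-0.524, -3.098, -0.0]
force: [0.2, -0.8, 1.0]
width: 0.397
gripper_force: 0.0
```

{"op": "arm_command", "data": {"targets": [[[0,0,0,0,0,0],[0,0,0,0,0,0],[0,0,0,0,0,0],[0,0,0,0,0,0],[0,0,0,0,0,0],[0,0,0,0,0,0]]]}}

```text
clock: 5.08
position: [0.4691, -0.2304, 0.0464]
ee_rot: [-0.524, -3.098, -0.0]
force: [0.5, -0.2, -0.5]
width: 0.151
gripper_force: 55.0
```

{"op": "arm_command", "data": {"targets": [[[0,0,-0.01,0,0,0],[0,0,-0.02,0,0,0],[0,0,-0.02,0,0,0],[0,0,-0.02,0,0,0],[0,0,0,0,0,0],[0,0,0,0,0,0]]]}}

```text
clock: 5.82
position: [0.4689, -0.2301, 0.1161]
ee_rot: [-0.523, -3.097, -0.0]
force: [-0.3, 0.1, -2.3]
width: 0.147
gripper_force: 55.0
```

```bash
python3 - <<'E'
from h import *
print(arm.observe()["position"])
E
python3 w.py w2
python3 - <<'E'
from h import *
s=arm.observe();print(s["position"],s["width"],s["gripper_force"])
for n in("top","side"):
    im=arm.get_image(n);np.savez(n+"1.npz",**im);cv2.imwrite(f"pics/{n}1.png",im["pixels"][:,:,::-1])
    P=pts(im).reshape(-1,3)
    p=P[(P[:,2]>.11)&(P[:,2]<.15)&(abs(P[:,0]-.58)<.09)&(abs(P[:,1]+.265)<.09)]
    r=cv2.minAreaRect((p[:,:2]*1000).astype(np.float32));print(n,len(p),r)
    A=np.c_[p[:,:2]-p[:,:2].mean(0),np.ones(len(p))];c=np.linalg.lstsq(A,p[:,2],rcond=None)[0];print("plane",c)
E
```

```text
[ 0.4689 -0.2301  0.1161]
[ 0.4687 -0.2301  0.1158] 0.14897914613914223 54.99945044517517
top 612 ((573.5931396484375, -266.519775390625), (113.21127319335938, 140.41427612304688), 70.30156707763672)
plane [-0.0098  0.0137  0.127 ]
side 658 ((579.0448608398438, -267.3270568847656), (120.01753997802734, 134.07472229003906), 69.9538345336914)
plane [0.0205 0.0017 0.125 ]
```

Pan is held level (rim plane slope below 2%). I move back, then turn to the feeder's heading.

{"op": "arm_command", "data": {"targets": [[[0.02,0.01,0.001,0,0,0],[0.03,0.015,0.001,0,0,0],[0.03,0.015,0.001,0,0,0],[0.02,0.01,0.001,0,0,0],[0,0,0,0,0,-0.12],[0,0,0,0,0,-0.16],[0,0,0,0,0,-0.16],[0,0,0,0,0,-0.127],[0,0,0,0,0,0],[0,0,0,0,0,0]]]}}

```text
clock: 7.22
position: [0.391, -0.1504, 0.1122]
ee_rot: [0.359, -3.121, -0.0]
force: [0.2, 0.5, -1.2]
width: 0.148
gripper_force: 55.0
```

```bash
python3 w.py w3
python3 - <<'E'
from h import *
go([.3907,-.0664,.112],193.3)
for n in("top","side"):
    im=arm.get_image(n);np.savez(n+"2.npz",**im);cv2.imwrite(f"pics/{n}2.png",im["pixels"][:,:,::-1])
P=pts(dict(np.load("top2.npz"))).reshape(-1,3)
p=P[(P[:,2]>.115)&(P[:,2]<.15)&(P[:,0]>.42)&(P[:,0]<.65)&(abs(P[:,1]+.12)<.09)]
print(len(p),cv2.minAreaRect((p[:,:2]*1000).astype(np.float32)),np.percentile(p[:,2],[50,90,98]))
a=np.load("side2.npz")["pixels"][100:260,200:440,::-1];cv2.imwrite("pics/s2c.png",cv2.resize(a,None,fx=3,fy=3,interpolation=2))
E
```

```text
now [ 0.391  -0.1504  0.1123] xyaw -166.84653728797684 shift [-0.0188  0.0819  0.0003] turn [ 0.0001 -0.0003 -0.0026] j [-0.0786  0.2985  0.3914  2.2338 -0.189   0.6396  2.2498]
518 ((493.405029296875, -126.7509536743164), (151.0374755859375, 112.63502502441406), 12.97900390625) [0.1286 0.1315 0.1337]
```

View pics/s2c.png

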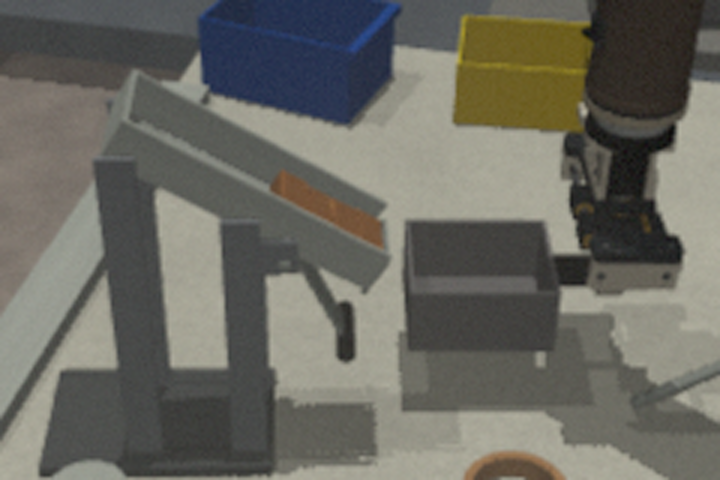

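Side crop: the pan is level at (480,285) and the bumper hangs at (346,330). I move in front of the bumper.

{"op": "arm_command", "data": {"targets": [[[-0.004,0.017,0,0,0,-0.003],[-0.005,0.024,0,0,0,0],[-0.005,0.024,0,0,0,0],[-0.005,0.017,0,0,0,0],[-0.01,0,0,0,0,0],[-0.01,0,0,0,0,0],[0,0,0,0,0,0]]]}}

```text
clock: 8.25
position: [0.4113, -0.062, 0.1125]
ee_rot: [-0.367, 3.119, -0.001]
force: [0.2, -0.5, -1.1]
width: 0.148
gripper_force: 55.0
```

```bash
cat > chk.py <<'E'
from h import *
import sys
k=sys.argv[1];s=arm.observe();print(s["clock"],s["position"],s["force"])
a=np.radians(13.3);ex=np.array([np.cos(a),np.sin(a)]);ey=np.array([-ex[1],ex[0]])
for n in("top","side"):
    im=arm.get_image(n);np.savez(n+k+".npz",**im);P=pts(im);px=im["pixels"].astype(int)
    x=P[:,:,:2]@ex;y=P[:,:,:2]@ey;z=P[:,:,2]
    m=(z>.122)&(z<.145)&(x>.36)&(x<.64)&(abs(y+.1545)<.075)
    p=P[m];print(n,"rim",len(p),"ex %.4f %.4f"%tuple(np.percentile(x[m],[1,99])),"ey %.4f %.4f"%tuple(np.percentile(y[m],[1,99])),"z",np.percentile(z[m],[50,95]))
    o=(px[:,:,0]>px[:,:,2]*1.8)&(px[:,:,0]>60)&(z>.05)&(x>.35)&(x<.75)&(abs(y+.1545)<.07)
    print("  orange in chute",(o&(z>.16)).sum(),"in pan",(o&(z<.16)).sum())
    if n=="side":
        b=(px.max(2)<55)&(z>.085)&(z<.13)&(x>.56)&(x<.67)&(abs(y+.1545)<.045)
        if b.sum(): print("  bumper",b.sum(),"ex %.4f ey %.4f z %.4f"%(x[b].mean(),y[b].mean(),z[b].mean()))
        cv2.imwrite(f"pics/s{k}c.png",cv2.resize(im["pixels"][100:260,200:440,::-1],None,fx=3,fy=3,interpolation=2))
E
python3 chk.py 3
```

```text
8.25 [ 0.4113 -0.062   0.1125] [ 0.1966 -0.4765 -1.1403]
top rim 331 ex 0.4316 0.5662 ey -0.2107 -0.0991 z [0.13   0.1335]
  orange in chute 1197 in pan 0
side rim 630 ex 0.4085 0.5960 ey -0.2131 -0.0958 z [0.1295 0.1343]
  orange in chute 275 in pan 0
  bumper 53 ex 0.5835 ey -0.1453 z 0.1146
```

{"op": "arm_command", "data": {"targets": [[[-0.01,0,0,0,0,0],[-0.015,0,0,0,0,0],[-0.015,0,0,0,0,0],[-0.01,0,0,0,0,0],[0,0,0,0,0,0],[0,0,0,0,0,0],[0,0,0,0,0,0]]]}}

```text
clock: 9.22
position: [0.4579, -0.05, 0.1123]
ee_rot: [0.368, -3.119, -0.0]
force: [-2.1, -0.9, -2.3]
width: 0.148
gripper_force: 55.0
```

```bash
python3 chk.py 4
```

```text
9.225 [ 0.4579 -0.05    0.1123] [-2.1346 -0.8755 -2.2961]
top rim 497 ex 0.4852 0.6133 ey -0.2096 -0.0980 z [0.1294 0.1341]
  orange in chute 37 in pan 513
side rim 662 ex 0.4623 0.6259 ey -0.2084 -0.0951 z [0.1295 0.1349]
  orange in chute 3 in pan 308
  bumper 57 ex 0.6228 ey -0.1413 z 0.1039
```

View pics/s4c.png

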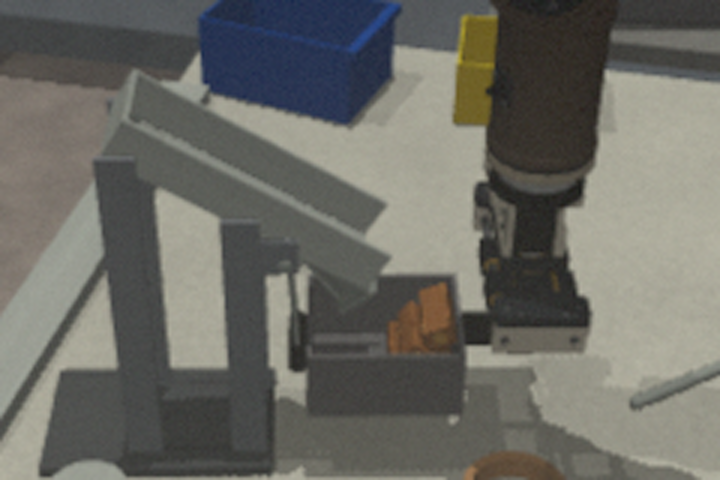

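The crop shows an open gate and blanks piled in the pan at about (425,315). I hold until everything has slid down.

{"op": "arm_command", "data": {"targets": [[[0,0,0,0,0,0],[0,0,0,0,0,0],[0,0,0,0,0,0],[0,0,0,0,0,0],[0,0,0,0,0,0],[0,0,0,0,0,0],[0,0,0,0,0,0],[0,0,0,0,0,0]]]}}

```text
clock: 10.32
position: [0.4586, -0.0499, 0.1124]
ee_rot: [-0.369, 3.12, 0.0]
force: [-2.2, -1.0, -2.8]
width: 0.147
gripper_force: 55.0
```

```bash
python3 chk.py 5
python3 - <<'E'
from h import *
a=np.load("top5.npz")["pixels"][90:290,240:400,::-1]
b=cv2.imread("pics/s5c.png")[150:,200:620]
a=cv2.resize(a,None,fx=2.3,fy=2.3,interpolation=2);o=np.zeros((470,800,3),np.uint8);o[:460,:368]=a;o[:330,375:795]=b
cv2.imwrite("pics/c5.png",o)
E
```

```text
10.325 [ 0.4586 -0.0499  0.1124] [-2.221  -1.0337 -2.7891]
top rim 499 ex 0.4859 0.6140 ey -0.2097 -0.0981 z [0.1298 0.1341]
  orange in chute 42 in pan 514
side rim 674 ex 0.4643 0.6260 ey -0.2087 -0.0955 z [0.1295 0.1353]
  orange in chute 7 in pan 305
  bumper 54 ex 0.6230 ey -0.1412 z 0.1041
```

View pics/c5.png

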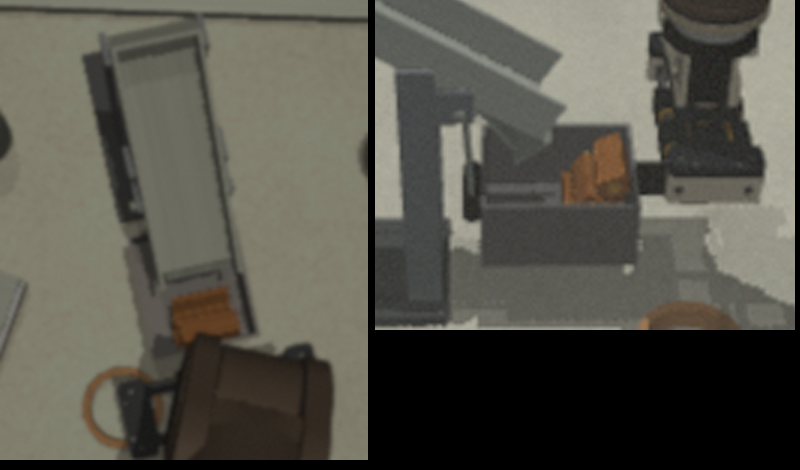

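The chute is empty and the blanks are in the pan. I back away from the bumper, then sidestep left clear of the feeder.

{"op": "arm_command", "data": {"targets": [[[0.008,0,0,0,0,0],[0.015,0,0,0,0,0],[0.02,0,0,0,0,0],[0.018,0,0,0,0,0],[0.006,0,0,0,0,0],[0,0,0,0,0,0]]]}}

```text
clock: 11.18
position: [0.3936, -0.0655, 0.1126]
ee_rot: [-0.368, 3.119, 0.0]
force: [0.1, -1.0, -2.0]
width: 0.151
gripper_force: 55.0
```

{"op": "arm_command", "data": {"targets": [[[0,0.008,-0.001,0,0,0],[0,0.016,-0.003,0,0,0],[0,0.024,-0.003,0,0,0],[0,0.028,-0.003,0,0,0],[0,0.028,-0.003,0,0,0],[0,0.024,-0.003,0,0,0],[0,0.016,-0.003,0,0,0],[0,0.008,-0.001,0,0,0],[0,0,0,0,0,0]]]}}

```text
clock: 12.3
position: [0.3582, 0.0829, 0.1324]
ee_rot: [-0.37, 3.119, 0.0]
force: [-0.6, -0.9, -2.5]
width: 0.153
gripper_force: 55.0
```

Run:
```python
from h import *
go([.4229,.2937,.132],162)
```

```text
now [0.3582 0.0829 0.1324] xyaw -166.45398434332537 shift [-0.1122  0.1898  0.0005] turn [0.0001 0.0003 0.5506] j [-0.6451  0.1761  0.3127  2.3166 -0.0882  0.6588  1.5401]
```

{"op": "arm_command", "data": {"targets": [[[-0.006,0.01,0,0,0,0],[-0.012,0.02,0,0,0,0],[-0.017,0.029,0,0,0,0],[-0.0206,0.035,0,0,0,0],[-0.0206,0.035,0,0,0,0],[-0.017,0.029,0,0,0,0],[-0.012,0.02,0,0,0,0],[-0.007,0.0118,0,0,0,0],[0,0,0,0,0,0]]]}}

```text
clock: 13.42
position: [0.4231, 0.2935, 0.1321]
ee_rot: [0.369, -3.12, 0.0]
force: [-0.0, -0.2, -2.6]
width: 0.155
gripper_force: 55.0
```

{"op": "arm_command", "data": {"targets": [[[0,0,0,0,0,0.03],[0,0,0,0,0,0.07],[0,0,0,0,0,0.1],[0,0,0,0,0,0.12],[0,0,0,0,0,0.1],[0,0,0,0,0,0.08],[0,0,0,0,0,0.05],[0,0,0,0,0,0],[0,0,0,0,0,0]]]}}

```text
clock: 14.55
position: [0.4229, 0.2926, 0.1325]
ee_rot: [-0.493, -3.103, -0.0]
force: [-0.4, -0.6, -1.5]
width: 0.149
gripper_force: 55.0
```

```bash
cat > sc.py <<'E'
from h import *
import sys
k=sys.argv[1];zb=float(sys.argv[2])
go([.4229,.2937,.0914],162)
for n in("top","side"):
    im=arm.get_image(n);np.savez(n+k+".npz",**im);P=pts(im);p=P.reshape(-1,3)
    a=np.radians(-18);ex=np.array([np.cos(a),np.sin(a)]);ey=np.array([-ex[1],ex[0]])
    d=p[:,:2]-np.array([.5323,.2582]);x=d@ex;y=d@ey
    m=(p[:,2]>zb+.055)&(p[:,2]<zb+.08)&(abs(x)<.1)&(abs(y)<.085)&(x>-.063)
    m2=(p[:,2]>.036)&(p[:,2]<.05)&(abs(x)<.09)&(abs(y)<.09)
    q=p[m];print(n,"rim",cv2.minAreaRect((q[:,:2]*1000).astype(np.float32)),"x",np.percentile(x[m],[1,99]),"y",np.percentile(y[m],[1,99]),"ymid",np.percentile(y[m],[1,99]).mean(),"z",np.percentile(q[:,2],[50,95]))
    print("  platform x",np.percentile(x[m2],[.5,99.5]),"y",np.percentile(y[m2],[.5,99.5]))
t=np.load(f"top{k}.npz")["pixels"][120:320,140:300,::-1];s=np.load(f"side{k}.npz")["pixels"][220:390,240:420,::-1]
o=np.zeros((500,800,3),np.uint8);o[:500,:400]=cv2.resize(t,(400,500),interpolation=2);o[:374,404:]=cv2.resize(s,(396,374),interpolation=2)
cv2.imwrite(f"pics/sc{k}.png",o)
E
python3 sc.py 6 .086
```

```text
now [0.4229 0.2926 0.1325] xyaw 161.959334826156 shift [0.0004 0.0011 0.0411] turn [ 0.0001 -0.     -0.0007] j [-1.0003  0.4006  0.3843  1.9984 -0.2095  0.7801  0.762 ]
top rim ((533.1744384765625, 255.81884765625), (113.19950103759766, 129.26956176757812), 71.8719711303711) x [-0.0627  0.0658] y [-0.0581  0.0538] ymid -0.0021945732796339427 z [0.1496 0.1544]
  platform x [-0.0748  0.0745] y [-0.0781  0.0707]
side rim ((534.5038452148438, 256.92681884765625), (116.19621276855469, 130.74252319335938), 72.0665283203125) x [-0.0611  0.0667] y [-0.057   0.0562] ymid -0.00040695474243922225 z [0.1502 0.1553]
  platform x [-0.0745  0.0741] y [-0.0033  0.0775]
```

View pics/sc6.png

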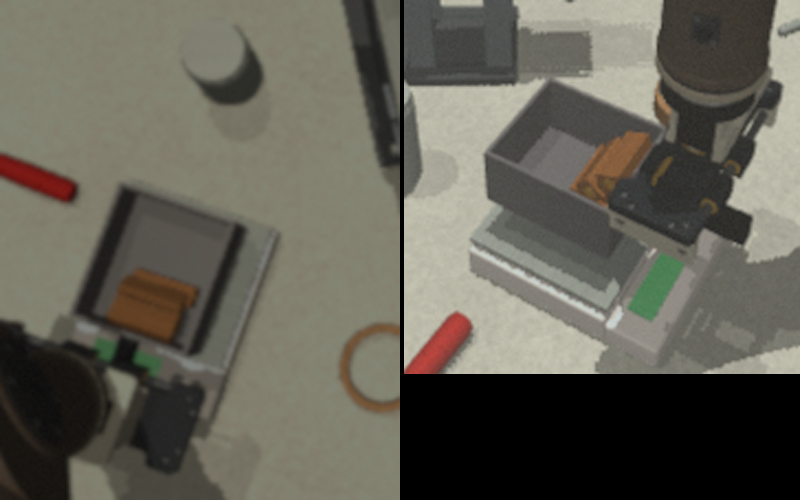

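Top view: the pan is over the platform, within 2 mm of centre, with the blanks in it at (152,305). I lower it, going slowly at the end.

{"op": "arm_command", "data": {"targets": [[[0,0,0.008,0,0,0],[0,0,0.012,0,0,0],[0,0,0.01,0,0,0],[0,0,0.006,0,0,0],[0,0,0.002,0,0,0],[0,0,0,0,0,0],[0,0,0,0,0,0]]]}}

```text
clock: 15.52
position: [0.4232, 0.2932, 0.0947]
ee_rot: [0.492, 3.102, 0.001]
force: [-0.8, -0.5, -2.0]
width: 0.151
gripper_force: 55.0
```

{"op": "arm_command", "data": {"targets": [[[0,0,0.001,0,0,0],[0,0,0.001,0,0,0],[0,0,0.0005,0,0,0],[0,0,0,0,0,0]]]}}

```text
clock: 16.02
position: [0.4229, 0.293, 0.0919]
ee_rot: [-0.493, -3.103, 0.0]
force: [0.1, -0.4, -2.6]
width: 0.148
gripper_force: 55.0
```

{"op": "arm_command", "data": {"targets": [[[0,0,0.0007,0,0,0],[0,0,0.0007,0,0,0],[0,0,0,0,0,0]]]}}

```text
clock: 16.4
position: [0.4229, 0.2932, 0.0912]
ee_rot: [-0.492, -3.103, -0.001]
force: [-5.1, -1.0, 8.6]
width: 0.149
gripper_force: 55.0
```

```bash
python3 sc.py 7 .045
```

```text
now [0.4229 0.2932 0.0912] xyaw 161.9656276147781 shift [ 0.0001  0.0005 -0.0002] turn [ 0.0005 -0.0003 -0.0006] j [-0.9742  0.4634  0.3546  2.0324 -0.2484  0.686   0.7955]
top rim ((533.1998291015625, 256.2883605957031), (113.34732055664062, 128.8219757080078), 72.01264190673828) x [-0.0626  0.0655] y [-0.0578  0.0544] ymid -0.0017251006426608519 z [0.1091 0.1137]
  platform x [-0.0747  0.0743] y [-0.076   0.0739]
side rim ((534.2830810546875, 256.99798583984375), (115.7957763671875, 130.19851684570312), 71.85259246826172) x [-0.0616  0.0662] y [-0.057   0.0563] ymid -0.0003208834756226013 z [0.1093 0.1147]
  platform x [-0.0745  0.0744] y [-0.0528  0.0774]
```

Contact is confirmed and the pan is centred. I ease off slightly, release and retreat.

{"op": "arm_command", "data": {"targets": [[[0,0,-0.0005,0,0,0],[0,0,0,0,0,0]]], "newtons": 15}}

```text
clock: 16.75
position: [0.4229, 0.2932, 0.0912]
ee_rot: [-0.492, -3.103, -0.0]
force: [-1.9, -0.0, 2.7]
width: 0.148
gripper_force: 15.0
```

{"op": "arm_command", "data": {"targets": [[[0,0,0,0,0,0],[0,0,0,0,0,0],[0,0,0,0,0,0],[0,0,0,0,0,0],[0,0,0,0,0,0],[0,0,0,0,0,0],[0,0,0,0,0,0]]], "jaw": 0.07}}

```text
clock: 17.62
position: [0.423, 0.2931, 0.091]
ee_rot: [0.492, 3.103, 0.0]
force: [0.7, 0.0, 0.1]
width: 0.759
gripper_force: 0.0
```

{"op": "arm_command", "data": {"targets": [[[0,0,-0.01,0,0,0],[0,0,-0.02,0,0,0],[0,0,-0.04,0,0,0],[0,0,-0.05,0,0,0],[0.03,0,-0.04,0,0,0],[0.03,0,-0.02,0,0,0],[0,0,0,0,0,0],[0,0,0,0,0,0]]]}}

```text
clock: 18.62
position: [0.3662, 0.3112, 0.2711]
ee_rot: [0.493, 3.102, 0.0]
force: [0.1, -0.7, -0.2]
width: 0.765
gripper_force: 0.0
```

```bash
python3 sc.py 8 .045; python3 chk.py 8 | tail -5
```

```text
now [0.3662 0.3112 0.2711] xyaw 161.95041238496253 shift [-0.0593  0.0009  0.1797] turn [ 0.0002  0.0003 -0.0009] j [-1.171   0.1721  0.4181  1.9014 -0.0786  1.0836  0.5342]
top rim ((533.4218139648438, 256.2644348144531), (113.86796569824219, 129.2566680908203), 72.01898193359375) x [-0.0624  0.0657] y [-0.0577  0.0545] ymid -0.0016283189888809182 z [0.1085 0.1136]
  platform x [-0.0746  0.0743] y [-0.0762  0.0738]
side rim ((534.6134033203125, 257.4128723144531), (115.78353881835938, 131.29180908203125), 71.58982849121094) x [-0.0628  0.0666] y [-0.0566  0.0565] ymid -5.3095177095844465e-05 z [0.1093 0.1142]
  platform x [-0.0747  0.0741] y [-0.0727  0.0776]
18.725 [0.3665 0.3108 0.2705] [ 0.4052  0.5406 -0.1515]Traceback (most recent call last):
  File "chk.py", line 9, in <module>
    p=P[m];print(n,"rim",len(p),"ex %.4f %.4f"%tuple(np.percentile(x[m],[1,99])),"ey %.4f %.4f"%tuple(np.percentile(y[m],[1,99])),"z",np.percentile(z[m],[50,95]))
                                                     ~~~~~~~~~~~~~^^^^^^^^^^^^^
    return _quantile_unchecked(
        a, q, axis, out, overwrite_input, method, keepdims, weights)
    return _ureduce(a,
                    func=_quantile_ureduce_func,
    ...<5 lines>...
                    overwrite_input=overwrite_input,
                    method=method)
    r = func(a, **kwargs)
    result = _quantile(arr,
                       quantiles=q,
    ...<2 lines>...
                       out=out,
                       weights=wgt)
    slices_having_nans = np.isnan(arr[-1, ...])
                                  ~~~^^^^^^^^^
IndexError: index -1 is out of bounds for axis 0 with size 0
```

View pics/sc8.png

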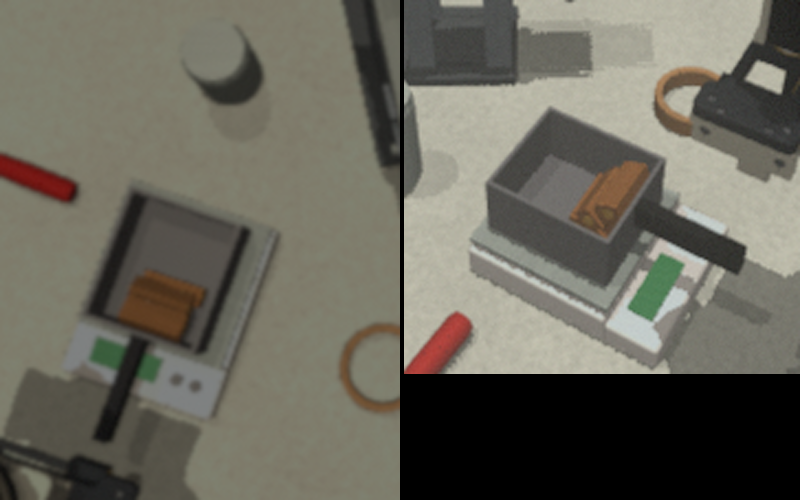

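The pan sits flat and centred on the platform (about 2 mm off or less) with the blanks inside at (160,305), and the gripper is clear. The chute was empty and no blanks show on the table.

```bash
python3 -c "
from cell import arm
print(arm.sign_off())"
```

```text
the job is handed in; nothing more can be done
None
```

The job is handed in at about 19 s: the chute emptied into the pan, and the pan is released flat and within about 2 mm of centre on the scale platform. No blanks show on the table; they lie piled in the pan, so I judged all four present from the empty chute rather than by counting them.

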